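Load the reagent cartridge into the sloping reader and start it

ROBOT

A 7-joint arm with a two-finger parallel gripper is mounted at the origin on the work surface. World frame = base frame: x ahead of the robot, y to its left, z up, the work surface at z = 0. Lengths are in mm, angles in rad, forces in N, time in s.
With the tool pointing down it reaches from about 425 to 975 mm from the base axis. Payload 16.7 kg.
Tool frame: the origin (TCP) lies at the centre of the arm's flange, where the gripper is bolted on; the fingertips stand bot.finger_overhang ahead of it and the grasp point (between the pads) lies 155 mm ahead of it (bot.finger_overhang is the distance from the TCP to the fingertips, in mm); y points along the fingers, z is the direction in which the jaws open and shut, and the axes are right-handed (so a half turn about y gives the same grasp; the last joint's range is limited). The gripper opens to 85 mm and grips with 20 to 120 N. Pads are 22 mm wide; open, the fingers measure 114 mm over their backs; the gripper's body (76 mm by 85 mm) begins 54 mm behind the grasp point. The pads swing forward as they close: fully open they stand 13 mm farther back than shut.
Start: joints at [1.127, 0.426, 0.074, 1.606, -0.034, 1.111, -0.067], TCP at [196.087, -645.862, 404.702] pointing down, gripper open.
Joint ranges: [-2.85, 2.85], [-0.5, 2.14], [-1.23, 1.37], [0.21, 2.46], [-1.02, 4.16], [0.16, 2.05], [-2.73, 2.73]. Speed limits (rad/s): [1.89, 1.89, 2.39, 2.39, 3.01, 3.01, 3.01].

INTERFACE

Orientations are given as a unit quaternion [w, x, y, z].
In Python, from bench import sensors, optics, ticket, bot gives the robot as it stands. The module is installed in compiled form; this text tells all that it offers.
- The arm moves only by the tool apply_moves, never from a script. Its argument "rows" is a list of rows, each an object of numbers: "rx", "ry", "rz": the turn, a rotation vector about the world's x, y, z in rad; "x", "y", "z": the shift along the world's x, y, z in mm; "jaw": the opening, from 0 (shut) to 1 (fully open). In form: [{"rx": .., "ry": .., "rz": .., "x": .., "y": .., "z": .., "jaw": ..}, ...]. A call has 1 to 12 rows; each row shifts and turns the commanded pose from where the row before left it; what a row does not reach is not made up. A row lasts 1/8 s, in which the tool goes at most 62.5 mm and 10.7 degrees, less where a joint would pass 70% of its speed; a pose out of reach is approached as far as the arm can. A call is refused whole if a number of a shift passes 62.5 or a number of a turn 0.188, either way. A call with a gripper value outside its range is refused whole. The fingers move at their own pace and stop on an object; the grip force is fixed at half the most. Time passes only in rows, so rows that do not move let the fingers close. It gives the time, the measured TCP pose, the force and the opening at its end, in the units of the state.
- sensors.state(): the state, without advancing time (a new reading comes with each control period).
- optics.read_camera(name): name is "scene" or "top" or "wrist"; returns a dict with "image" (400x640x3 uint8, red, green, blue), "K" (3x3 intrinsics, pixels), "rvec" (rotation vector, rad) and "tvec" (3), from world to camera coordinates, as OpenCV has them; the wrist camera has in their place "hand_eye" (4x4, takes a point from camera to tool coordinates, whose origin is the TCP and whose axes are the tool frame's). Camera axes: x right, y down, z forward; pixel columns grow to the right and rows downward; lengths in mm; the calibration is good to about 2 mm. A picture is of the moment at which its call begins: read the wrist's pose just before it. There is no depth.
- ticket.sign_off(): hands the job in, once; it reports no verdict.
The state is a dict: "t": time; "joint_positions": joint angles; "qd": joint speeds; "effort": joint torques, N m; "eef_pos": TCP position; "ee_rot": TCP orientation; "ft_force": force on the tool from outside, world axes, zero at the start; "torque": the same for the moment, N m; "gripper_width": finger opening in mm.
Only numpy, scipy, OpenCV 4.12 (cv2) and the standard library are available. Lean on these libraries where they do the work, as an engineer would, in place of code of your own. Each camera call takes 0.05 s, during which the arm holds its last target.

TASK

Take the blue cartridge out of the steel holder and plug it, black foot first, into the blue-rimmed bay on the sloping deck of the white reader, pushing it fully home so that its body sits flush on the deck. Then press the reader's green start button right down and let it come back up. Leave the orange cartridge standing in its place in the holder.

Things in the scene. Friction and masses are not known exactly. Their poses are not given: they have to be found in the camera images.
- blue_center (a point): Blue cartridge, upright block 100 mm tall, 0.15-0.31 kg. Upper 70 mm: body 44 mm (its x) by 60 mm (y), blue, white cap on the top 8 mm. Lower 30 mm: the plug, a black foot 30 mm (x) by 44 mm (y); the body's overhang above it is the shoulder. This point: its centre, half-way up (50 mm above the foot's underside); z points from foot to cap. A half turn about z makes no difference.
- blue_foot (a point): Centre of the underside of the blue cartridge's black foot, 50 mm below its centre, same axes.
- orange_center (a point): Orange cartridge, same shape and size as the blue one, standing in the other well of the holder; this point is its centre, half-way up.
- holder: Steel holder fixed to the bench, 90 mm (x) by 190 mm (y) by 20 mm high; origin at the centre of its underside, z up. Two wells 34 x 48 mm, 15 mm deep, at y = +50 and -50 mm; each cartridge stands in one, axes along the holder's, its shoulder 15 mm above the holder's top. Which is in which well varies.
- reader: White wedge-shaped instrument fixed to the bench, 200 mm wide (y), 112 mm high at the back, with a dark screen 110 mm wide rising 50 mm above its rear edge. Origin on the bench below the middle of its deck, x to its rear. The grey deck, 130 mm along the slope by 200 mm, is tilted 25 degrees, facing up and to the reader's front (-x).
- bay_mouth (a point): Centre of the bay's mouth, level with the sloping deck, 85 mm above the bench. z: the deck's outward normal (the plug goes in along -z), x up the slope, y across. The bay is a blue-rimmed rectangular hole 33 mm (x) by 47 mm (y), 33 mm deep, chamfered; the 30 mm foot enters until its shoulder meets the deck, the cartridge's x along the bay's x (either way round).
- start_top (a point): Centre of the top of the round green start button (32 mm across) in a black housing on the same deck, 105 mm from the bay's centre along the deck's -y; same tilted axes, pressed along -z.
- start (a joint): Start button travel in m: 0 is up, 0.006 is fully down; a spring returns it; fully down takes about 5 N.

How it is judged:
By the outcome, as a careful person would: the job done as asked, in the order asked, and still so for the second after the job is handed in, with the robot touching nothing.
It also fails if it takes over 54 s, if anything falls off the work surface, if the arm or the gripper's body presses on something with over 40 N, if the wrist force passes 120 N, or if a joint passes its speed limit or range.

## Working session

There is one attempt and no reset: what is moved stays moved. The work goes in short steps, Python scripts to look and compute and a tool call to move; the robot and the scene stay as the last step left them, time stands still between calls to the robot, and variables do not carry over. Pictures are saved under pics/ and viewed, and the job is handed in when it is done.

Besides the shell and the picture viewer there is one more tool, called after ">>>" by a JSON object that holds its "op" and its "data". apply_moves: Moves the arm, as the interface text tells. Its arguments: {"type":"object","properties":{"rows":{"type":"array","items":{"type":"object","properties":{"rx":{"type":"number"},"ry":{"type":"number"},"rz":{"type":"number"},"x":{"type":"number"},"y":{"type":"number"},"z":{"type":"number"},"jaw":{"type":"number"}}}}},"required":["rows"]}

```bash
mkdir -p pics; cat > h.py <<'E'
from bench import sensors, optics, ticket, bot
import numpy as np, cv2
from scipy.spatial.transform import Rotation as R
def st():
    s=sensors.state(); print({k:np.round(s[k],3).tolist() for k in s if k not in('qd','effort')}); return s
def T_tool(s):
    q=s['ee_rot']; T=np.eye(4); T[:3,:3]=R.from_quat([q[1],q[2],q[3],q[0]]).as_matrix(); T[:3,3]=s['eef_pos']; return T
def cam(name):
    s=sensors.state(); c=optics.read_camera(name)
    if 'hand_eye' in c: c['W']=T_tool(s)@np.array(c['hand_eye'])
    else:
        r=cv2.Rodrigues(np.array(c['rvec'],float))[0]; W=np.eye(4); W[:3,:3]=r.T; W[:3,3]=-r.T@np.array(c['tvec']).ravel(); c['W']=W
    return c
def save(c,f): cv2.imwrite('pics/'+f,c['image'][:,:,::-1])
def ray(c,uv):
    d=np.linalg.inv(np.array(c['K']))@np.array([uv[0],uv[1],1.]); d=c['W'][:3,:3]@d; return c['W'][:3,3],d/np.linalg.norm(d)
def onz(c,uv,z):
    o,d=ray(c,uv); return o+d*(z-o[2])/d[2]
def proj(c,p):
    q=c['W'][:3,:3].T@(np.array(p)-c['W'][:3,3]); q=np.array(c['K'])@q; return q[:2]/q[2]
def tri(*cu):
    A=np.zeros((3,3));b=np.zeros(3)
    for c,uv in cu:
        o,d=ray(c,uv); P=np.eye(3)-np.outer(d,d); A+=P; b+=P@o
    p=np.linalg.solve(A,b); return p,[float(np.round(np.linalg.norm((np.eye(3)-np.outer(d,d))@(p-o)),2)) for o,d in [ray(c,u) for c,u in cu]]
E
python3 - <<'E'
from h import *
s=st(); print(bot.finger_overhang); print(T_tool(s).round(3))
import pickle
for n in('scene','top','wrist'):
    c=cam(n); save(c,n+'0.png'); pickle.dump(c,open(n+'0.pkl','wb')); print(n,c['W'].round(2).tolist(),np.array(c['K']).round(1).tolist())
E
```

```text
{'t': 0.0, 'joint_positions': [1.127, 0.427, 0.074, 1.607, -0.034, 1.111, -0.067], 'eef_pos': [196.035, -645.706, 404.013], 'ee_rot': [0.104, -0.104, 0.7, -0.699], 'ft_force': [-0.186, -0.716, 0.269], 'torque': [0.04, -0.008, -0.011], 'gripper_width': 85.79}
173.4
[[-9.57000e-01 -0.00000e+00  2.90000e-01  1.96035e+02]
 [-2.90000e-01  1.00000e-03 -9.57000e-01 -6.45706e+02]
 [ 0.00000e+00 -1.00000e+00 -1.00000e-03  4.04013e+02]
 [ 0.00000e+00  0.00000e+00  0.00000e+00  1.00000e+00]]
scene [[-0.2, 0.76, -0.63, 1076.89], [0.98, 0.16, -0.11, 83.39], [0.02, -0.63, -0.77, 644.19], [0.0, 0.0, 0.0, 1.0]] [[396.8, 0.0, 315.5], [0.0, 396.8, 197.3], [0.0, 0.0, 1.0]]
top [[-0.0, -0.99, 0.15, 482.04], [-1.0, -0.0, -0.0, -4.6], [0.0, -0.15, -0.99, 1026.12], [0.0, 0.0, 0.0, 1.0]] [[509.4, 0.0, 312.2], [0.0, 509.4, 198.9], [0.0, 0.0, 1.0]]
wrist [[0.29, -0.92, -0.25, 258.18], [-0.96, -0.28, -0.07, -625.52], [-0.0, 0.26, -0.97, 374.56], [0.0, 0.0, 0.0, 1.0]] [[287.8, 0.0, 319.4], [0.0, 287.8, 197.3], [0.0, 0.0, 1.0]]
```

View pics/scene0.png

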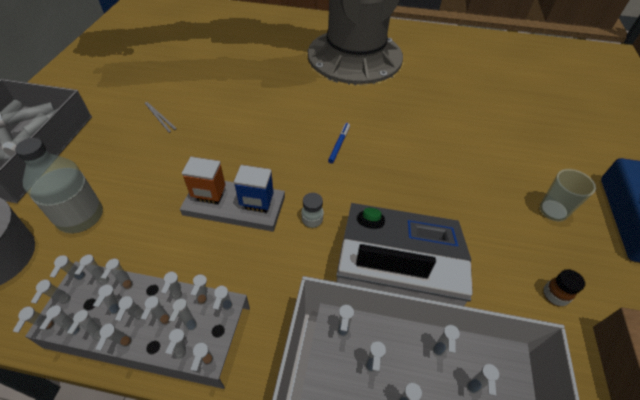

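View pics/top0.png

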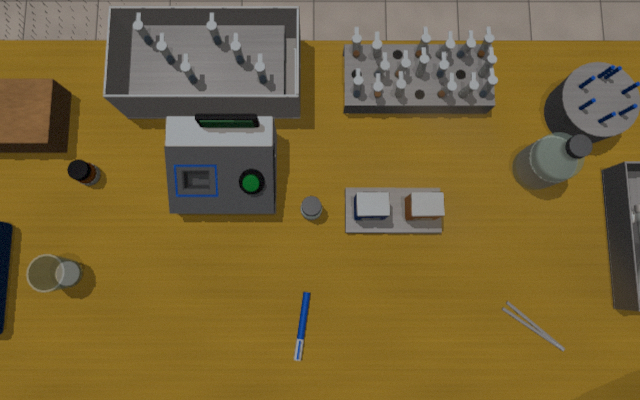

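View pics/wrist0.png

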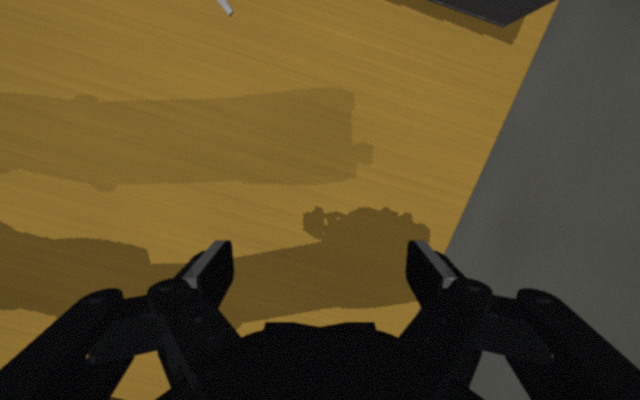

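```bash
python3 - <<'E'
from h import *
import pickle
c=pickle.load(open('top0.pkl','rb'));s=pickle.load(open('scene0.pkl','rb'))
a=c['image'][120:240,150:460]
cv2.imwrite('pics/topz1.png',cv2.resize(a[:,:140,::-1],None,fx=5,fy=5,interpolation=2))
cv2.imwrite('pics/topz2.png',cv2.resize(a[50:,180:,::-1],None,fx=6,fy=6,interpolation=2))
cv2.imwrite('pics/scz1.png',cv2.resize(s['image'][195:305,330:480,::-1],None,fx=5,fy=5,interpolation=2))
cv2.imwrite('pics/scz2.png',cv2.resize(s['image'][150:235,175:295,::-1],None,fx=6,fy=6,interpolation=2))
for n,k in(('top',c),('scene',s)):
    h=cv2.cvtColor(k['image'],cv2.COLOR_RGB2HSV)
    for nm,lo,hi in(('green',(45,100,40),(80,255,255)),('blue',(100,140,60),(130,255,255)),('white',(0,0,165),(180,40,255)),('orange',(3,180,80),(12,255,255))):
        m=cv2.inRange(h,lo,hi); cs,_=cv2.findContours(m,0,2)
        for q in cs:
            if cv2.contourArea(q)>60:
                r=cv2.minAreaRect(q); print(n,nm,cv2.contourArea(q),np.round(r[0],1),np.round(r[1],1),round(r[2],1))
E
```

```text
top green 217.0 [250.  182.5] [17. 16.] 90.0
top green 93.0 [225.5 121. ] [ 2. 53.] 90.0
top blue 244.5 [303.1 315.3] [ 6.2 46.4] 8.1
top blue 1289.5 [195.5 180.5] [43. 31.] -0.0
scene green 169.0 [372. 214.] [12. 18.] 90.0
scene blue 67.0 [432.4 232.8] [52.4 17.4] 9.2
scene blue 334.0 [251.5 196.4] [34.  18.8] 8.4
scene blue 507.0 [637.  182.9] [55.9 18.5] 69.4
scene blue 99.0 [336.1 148.1] [ 4.6 29.5] 24.4
scene orange 170.0 [199.  184.3] [29.5 12. ] 7.1
```

View pics/topz1.png

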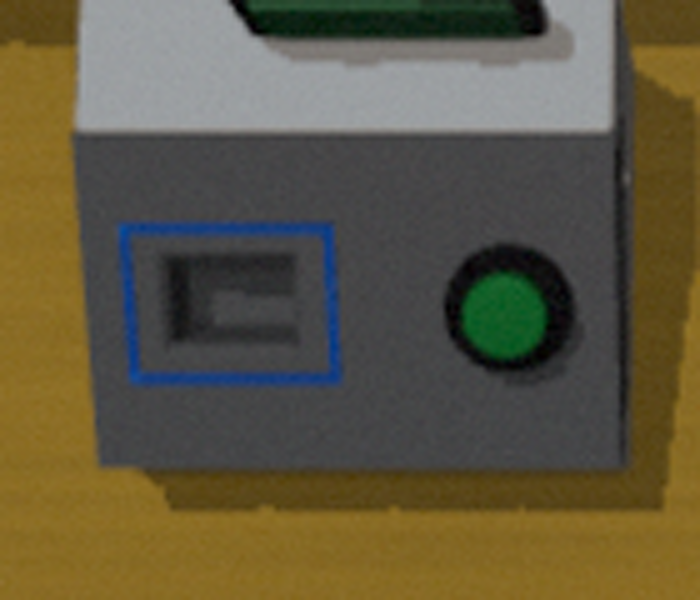

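View pics/topz2.png

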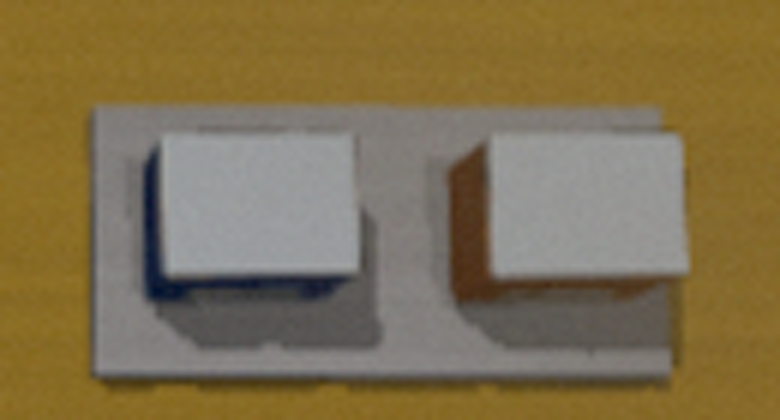

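View pics/scz1.png

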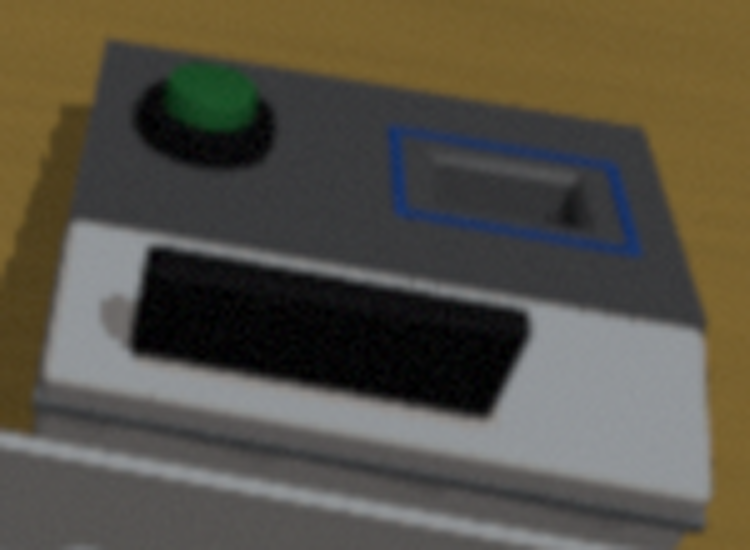

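View pics/scz2.png

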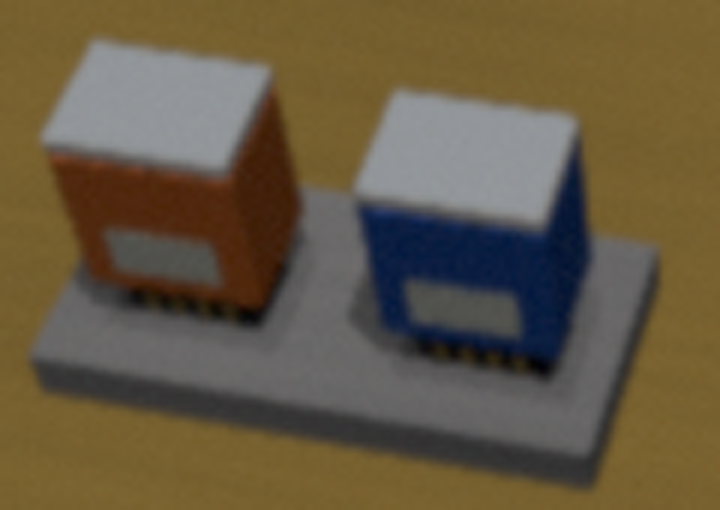

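Overview: top view shows the reader at (220,165), the bay rim centred near (197,181), the green button at (250,182), and the blue cap at (373,204) with the orange one to its right. Triangulating corners next.

```bash
python3 - <<'E'
from h import *
import pickle
c=pickle.load(open('top0.pkl','rb'));s=pickle.load(open('scene0.pkl','rb'))
T1=lambda u:((u[0]+.5)/5-.5+150,(u[1]+.5)/5-.5+120)
T2=lambda u:((u[0]+.5)/6-.5+330,(u[1]+.5)/6-.5+170)
S1=lambda u:((u[0]+.5)/5-.5+330,(u[1]+.5)/5-.5+195)
S2=lambda u:((u[0]+.5)/6-.5+175,(u[1]+.5)/6-.5+150)
def quad(nm,tp,sc,ft,fs):
    P=[]
    for a,b in zip(tp,sc):
        p,r=tri((c,ft(a)),(s,fs(b))); P.append(p); print(nm,p.round(1),r)
    P=np.array(P); m=P.mean(0); ex=(P[0]+P[1]-P[2]-P[3])/2; ey=(P[0]+P[3]-P[1]-P[2])/2
    n=np.cross(ex,ey);n/=np.linalg.norm(n)
    print(' centre',m.round(1),'len',np.linalg.norm(ex).round(1),np.linalg.norm(ey).round(1),'yawx',np.arctan2(ex[1],ex[0]).round(4),'yawy',np.arctan2(-ey[0],ey[1]).round(4),'n',n.round(3))
# order ++ , +-, --, -+
quad('blue',[(162,133),(357,133),(359,276),(163,276)],[(545,225),(357,197),(398,90),(578,115)],T2,S2)
quad('orange',[(489,133),(683,133),(688,275),(490,276)],[(230,175),(42,150),(95,40),(272,67)],T2,S2)
quad('rim',[(121,226),(334,225),(342,383),(132,384)],[(642,255),(400,213),(390,128),(617,162)],T1,S1)
quad('deck',[(75,133),(613,133),(628,467),(100,467)],[(705,327),(75,220),(107,40),(642,127)],T1,S1)
print('btn',tri((c,T1((505,316))),(s,S1((210,88)))))
for u in [(93,107),(660,107),(670,375),(95,375)]: print('holder20',onz(c,T2(u),20).round(1))
E
```

```text
blue [637.1 -86.5 105.7] [0.78, 0.78]
blue [ 637.1 -145.8  104.3] [1.3, 1.3]
blue [ 593.2 -146.   105.9] [0.36, 0.36]
blue [593.1 -87.1 107.7] [0.34, 0.34]
 centre [ 615.1 -116.3  105.9] len 44.0 59.1 yawx 0.01 yawy 0.0009 n [ 0.042 -0.027  0.999]
orange [ 637.  -186.   104.6] [1.37, 1.37]
orange [ 637.5 -246.4  102.3] [0.95, 0.95]
orange [ 593.4 -245.7  106.9] [0.25, 0.25]
orange [ 593.2 -186.2  107.4] [0.4, 0.4]
 centre [ 615.3 -216.1  105.3] len 44.1 59.9 yawx -0.0062 yawy 0.0054 n [ 0.083 -0.023  0.996]
rim [688.7 251.3 101.6] [0.45, 0.45]
rim [688.9 172.7 101.9] [0.97, 0.97]
rim [633.8 172.5  75.2] [0.42, 0.42]
rim [633.2 251.4  76.8] [0.43, 0.43]
 centre [661.2 212.   88.9] len 61.0 78.7 yawx 0.0006 yawy 0.0057 n [-0.422 -0.009  0.906]
deck [720.7 265.8 114.6] [0.26, 0.26]
deck [721.1  68.8 112.7] [0.98, 0.98]
deck [603.5  66.4  60.5] [1.72, 1.72]
deck [603.5 265.8  61.9] [0.12, 0.12]
 centre [662.2 166.7  87.4] len 128.6 198.2 yawx 0.0105 yawy 0.001 n [-0.408 -0.008  0.913]
btn (array([653.80929525, 106.94291415, 106.30975208]), [0.22, 0.22])
holder20 [660.5 -72.   20. ]
holder20 [ 660.5 -261.6   20. ]
holder20 [ 570.8 -261.5   20. ]
holder20 [570.8 -71.8  20. ]
```

>>> {"op": "apply_moves", "data": {"rows": [{"x":35,"y":44,"rz":0.106,"jaw":1},{"x":35,"y":44,"rz":0.106,"jaw":1},{"x":35,"y":44,"rz":0.106,"jaw":1},{"x":35,"y":44,"rz":0.106,"jaw":1},{"x":35,"y":44,"rz":0.106,"jaw":1},{"x":35,"y":44,"rz":0.106,"jaw":1},{"x":35,"y":44,"rz":0.106,"jaw":1},{"x":35,"y":44,"rz":0.106,"jaw":1},{"x":35,"y":44,"rz":0.106,"jaw":1},{"x":35,"y":44,"rz":0.106,"jaw":1},{"x":35,"y":44,"rz":0.106,"jaw":1},{"x":34,"y":46,"rz":0.11,"jaw":1}]}}

```text
invalid input
```

>>> {"op": "apply_moves", "data": {"rows": [{"z":-10,"jaw":1},{"z":-10,"jaw":1},{"jaw":1}]}}

```text
invalid input
```

```bash
python3 - <<'E'
from h import *
import pickle
s=st(); print(T_tool(s).round(4))
c=cam('wrist'); save(c,'w1.png'); pickle.dump(c,open('w1.pkl','wb'))
print(c['W'].round(2))
for x in(-22,22):
  for y in (-30,30): print(proj(c,[615+x,-116.3+y,105]).round(1))
E
```

```text
{'t': 0.15, 'joint_positions': [1.126, 0.427, 0.074, 1.606, -0.034, 1.111, -0.067], 'eef_pos': [196.098, -645.742, 404.181], 'ee_rot': [0.104, -0.104, 0.7, -0.699], 'ft_force': [0.494, -0.507, 0.208], 'torque': [0.009, -0.029, -0.018], 'gripper_width': 85.613}
[[-9.568000e-01 -3.000000e-04  2.906000e-01  1.960983e+02]
 [-2.906000e-01  9.000000e-04 -9.568000e-01 -6.457420e+02]
 [ 1.000000e-04 -1.000000e+00 -9.000000e-04  4.041805e+02]
 [ 0.000000e+00  0.000000e+00  0.000000e+00  1.000000e+00]]
[[ 2.9000e-01 -9.2000e-01 -2.5000e-01  2.5823e+02]
 [-9.6000e-01 -2.8000e-01 -7.0000e-02 -6.2552e+02]
 [-0.0000e+00  2.6000e-01 -9.7000e-01  3.7464e+02]
 [ 0.0000e+00  0.0000e+00  0.0000e+00  1.0000e+00]]
[-414.6 -846.4]
[-558.9 -915.6]
[ -447.9 -1023.3]
[ -605.9 -1104.8]
```

View pics/w1.png

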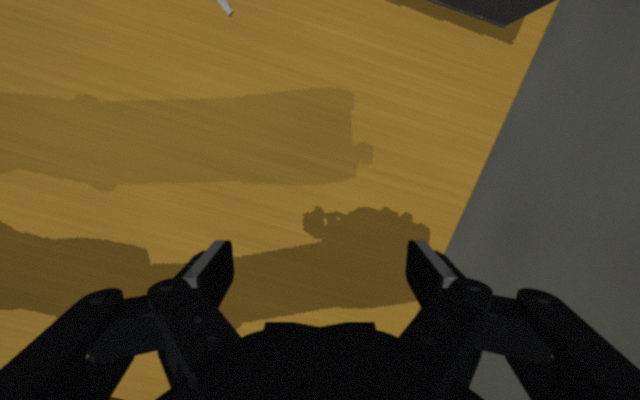

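The calls were refused, probably because every key has to be given, so I'll send full rows.

>>> {"op": "apply_moves", "data": {"rows": [{"rx":0,"ry":0,"rz":0.106,"x":35,"y":44,"z":0,"jaw":1},{"rx":0,"ry":0,"rz":0.106,"x":35,"y":44,"z":0,"jaw":1},{"rx":0,"ry":0,"rz":0.106,"x":35,"y":44,"z":0,"jaw":1},{"rx":0,"ry":0,"rz":0.106,"x":35,"y":44,"z":0,"jaw":1},{"rx":0,"ry":0,"rz":0.106,"x":35,"y":44,"z":0,"jaw":1},{"rx":0,"ry":0,"rz":0.106,"x":35,"y":44,"z":0,"jaw":1},{"rx":0,"ry":0,"rz":0.106,"x":35,"y":44,"z":0,"jaw":1},{"rx":0,"ry":0,"rz":0.106,"x":35,"y":44,"z":0,"jaw":1},{"rx":0,"ry":0,"rz":0.106,"x":35,"y":44,"z":0,"jaw":1},{"rx":0,"ry":0,"rz":0.106,"x":35,"y":44,"z":0,"jaw":1},{"rx":0,"ry":0,"rz":0.106,"x":35,"y":44,"z":0,"jaw":1},{"rx":0,"ry":0,"rz":0.11,"x":34,"y":46,"z":0,"jaw":1}]}}

```text
t: 1.7
eef_pos: [616.0, -114.5, 404.7]
ee_rot: [-0.501, 0.501, -0.499, 0.499]
ft_force: [1.2, -1.2, -0.2]
gripper_width: 85.4
```

>>> {"op": "apply_moves", "data": {"rows": [{"rx":0,"ry":0,"rz":0,"x":0,"y":0,"z":-10,"jaw":1},{"rx":0,"ry":0,"rz":0,"x":0,"y":0,"z":0,"jaw":1},{"rx":0,"ry":0,"rz":0,"x":0,"y":0,"z":0,"jaw":1}]}}

```text
t: 2.08
eef_pos: [614.6, -117.1, 394.8]
ee_rot: [-0.499, 0.5, -0.5, 0.501]
ft_force: [0.2, 0.2, -1.3]
gripper_width: 85.3
```

```bash
python3 - <<'E'
from h import *
import pickle
s=st(); print(T_tool(s).round(4))
c=cam('wrist'); save(c,'w2.png'); pickle.dump(c,open('w1.pkl','wb'))
print(c['W'].round(2))
for x in(-22,22):
  for y in (-30,30): print(proj(c,[615+x,-116.3+y,105]).round(1))
E
```

```text
{'t': 2.075, 'joint_positions': [0.414, 0.387, -0.425, 1.709, 0.177, 1.084, -0.068], 'eef_pos': [614.642, -117.102, 394.846], 'ee_rot': [-0.499, 0.5, -0.5, 0.501], 'ft_force': [0.214, 0.169, -1.34], 'torque': [-0.048, -0.0, -0.034], 'gripper_width': 85.342}
[[-2.200000e-03 -3.000000e-04  1.000000e+00  6.146422e+02]
 [-1.000000e+00 -5.000000e-04 -2.200000e-03 -1.171024e+02]
 [ 5.000000e-04 -1.000000e+00 -3.000000e-04  3.948460e+02]
 [ 0.000000e+00  0.000000e+00  0.000000e+00  1.000000e+00]]
[[ 1.0000e+00 -0.0000e+00 -0.0000e+00  6.1451e+02]
 [-0.0000e+00 -9.7000e-01 -2.6000e-01 -5.0660e+01]
 [-0.0000e+00  2.6000e-01 -9.7000e-01  3.6527e+02]
 [ 0.0000e+00  0.0000e+00  0.0000e+00  1.0000e+00]]
[297.6 223.4]
[296.1 161. ]
[343.4 223.3]
[344.7 160.9]
```

View pics/w2.png

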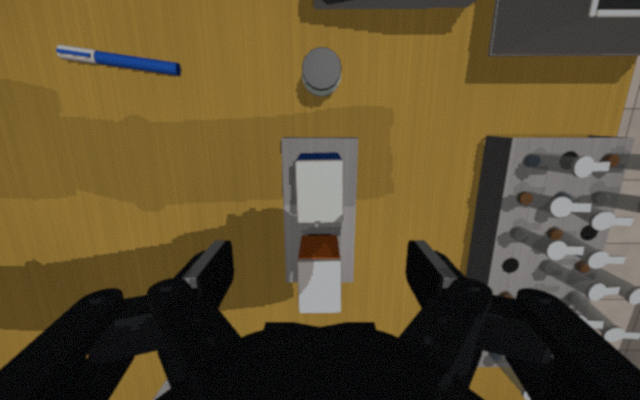

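>>> {"op": "apply_moves", "data": {"rows": [{"rx":0,"ry":0,"rz":0,"x":0.4,"y":0.8,"z":-40,"jaw":1},{"rx":0,"ry":0,"rz":0,"x":0,"y":0,"z":-40,"jaw":1},{"rx":0,"ry":0,"rz":0,"x":0,"y":0,"z":-40,"jaw":1},{"rx":0,"ry":0,"rz":0,"x":0,"y":0,"z":-35,"jaw":1},{"rx":0,"ry":0,"rz":0,"x":0,"y":0,"z":-15,"jaw":1},{"rx":0,"ry":0,"rz":0,"x":0,"y":0,"z":0,"jaw":1},{"rx":0,"ry":0,"rz":0,"x":0,"y":0,"z":0,"jaw":0.45},{"rx":0,"ry":0,"rz":0,"x":0,"y":0,"z":0,"jaw":0.2},{"rx":0,"ry":0,"rz":0,"x":0,"y":0,"z":0,"jaw":0},{"rx":0,"ry":0,"rz":0,"x":0,"y":0,"z":0,"jaw":0},{"rx":0,"ry":0,"rz":0,"x":0,"y":0,"z":0,"jaw":0},{"rx":0,"ry":0,"rz":0,"x":0,"y":0,"z":0,"jaw":0}]}}

```text
t: 3.62
eef_pos: [615.8, -115.1, 225.9]
ee_rot: [-0.5, 0.5, -0.5, 0.501]
ft_force: [-1.9, -0.5, 7.7]
gripper_width: 43.5
```

```bash
python3 - <<'E'
from h import *
s=st()
c=cam('wrist'); save(c,'w3.png'); c=cam('scene'); save(c,'s3.png')
E
```

```text
{'t': 3.625, 'joint_positions': [0.366, 0.578, -0.374, 1.832, 0.288, 0.783, -0.159], 'eef_pos': [615.793, -115.144, 225.908], 'ee_rot': [-0.5, 0.5, -0.5, 0.501], 'ft_force': [-1.858, -0.459, 7.721], 'torque': [-0.029, 0.479, 0.072], 'gripper_width': 43.457}
```

View pics/w3.png

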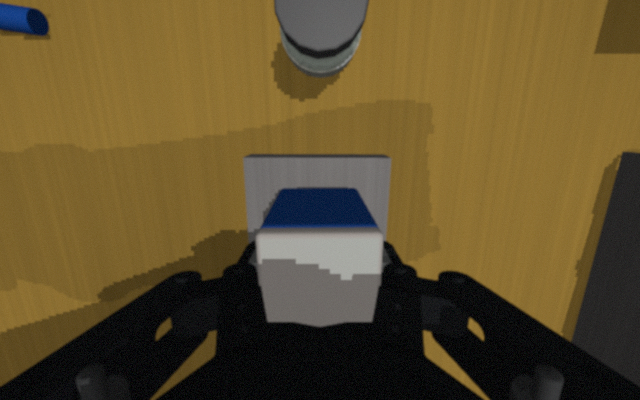

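View pics/s3.png

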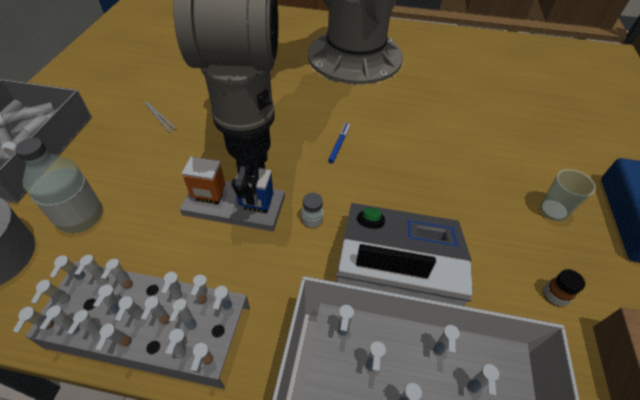

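>>> {"op": "apply_moves", "data": {"rows": [{"rx":0,"ry":0,"rz":0,"x":0,"y":0,"z":8,"jaw":0},{"rx":0,"ry":0,"rz":0,"x":0,"y":0,"z":25,"jaw":0},{"rx":0,"ry":0,"rz":0,"x":0,"y":0,"z":35,"jaw":0},{"rx":0,"ry":0,"rz":0,"x":0,"y":0,"z":35,"jaw":0},{"rx":0,"ry":0,"rz":0,"x":0,"y":0,"z":17,"jaw":0},{"rx":0,"ry":0,"rz":0,"x":0,"y":0,"z":0,"jaw":0}]}}

```text
t: 4.47
eef_pos: [615.6, -115.1, 345.6]
ee_rot: [-0.5, 0.5, -0.5, 0.501]
ft_force: [-0.7, -0.4, -3.6]
gripper_width: 43.6
```

>>> {"op": "apply_moves", "data": {"rows": [{"rx":0,"ry":-0.03,"rz":0,"x":-5,"y":28,"z":0,"jaw":0},{"rx":0,"ry":-0.06,"rz":0,"x":-10,"y":45,"z":0,"jaw":0},{"rx":0,"ry":-0.06,"rz":0,"x":-10,"y":45,"z":0,"jaw":0},{"rx":0,"ry":-0.06,"rz":0,"x":-10,"y":45,"z":0,"jaw":0},{"rx":0,"ry":-0.06,"rz":0,"x":-10,"y":45,"z":0,"jaw":0},{"rx":0,"ry":-0.06,"rz":0,"x":-10,"y":45,"z":0,"jaw":0},{"rx":0,"ry":-0.06,"rz":0,"x":-10,"y":45,"z":0,"jaw":0},{"rx":0,"ry":-0.0463,"rz":0,"x":-10,"y":30,"z":0,"jaw":0},{"rx":0,"ry":0,"rz":0,"x":0,"y":0,"z":0,"jaw":0},{"rx":0,"ry":0,"rz":0,"x":0,"y":0,"z":0,"jaw":0}]}}

```text
t: 5.72
eef_pos: [540.3, 212.4, 343.5]
ee_rot: [-0.596, 0.381, -0.38, 0.596]
ft_force: [0.2, -0.1, -2.4]
gripper_width: 43.7
```

```bash
python3 - <<'E'
from h import *
import pickle
s=st(); print(T_tool(s).round(4))
for n in('wrist','scene','top'):
    c=cam(n); save(c,n+'4.png'); pickle.dump(c,open(n+'4.pkl','wb'))
st()
E
```

```text
{'t': 5.725, 'joint_positions': [-0.218, 0.282, -0.385, 2.015, 0.639, 0.582, -1.06], 'eef_pos': [540.315, 212.353, 343.478], 'ee_rot': [-0.596, 0.381, -0.38, 0.596], 'ft_force': [0.249, -0.095, -2.35], 'torque': [-0.023, 0.644, 0.025], 'gripper_width': 43.706}
[[-1.000000e-04  4.204000e-01  9.073000e-01  5.403148e+02]
 [-1.000000e+00 -9.000000e-04  4.000000e-04  2.123531e+02]
 [ 1.000000e-03 -9.073000e-01  4.204000e-01  3.434779e+02]
 [ 0.000000e+00  0.000000e+00  0.000000e+00  1.000000e+00]]
{'t': 5.875, 'joint_positions': [-0.216, 0.282, -0.385, 2.014, 0.639, 0.582, -1.061], 'eef_pos': [540.865, 211.699, 344.161], 'ee_rot': [-0.596, 0.38, -0.381, 0.597], 'ft_force': [0.04, -0.278, -3.505], 'torque': [-0.006, 0.658, -0.021], 'gripper_width': 43.484}
```

View pics/wrist4.png

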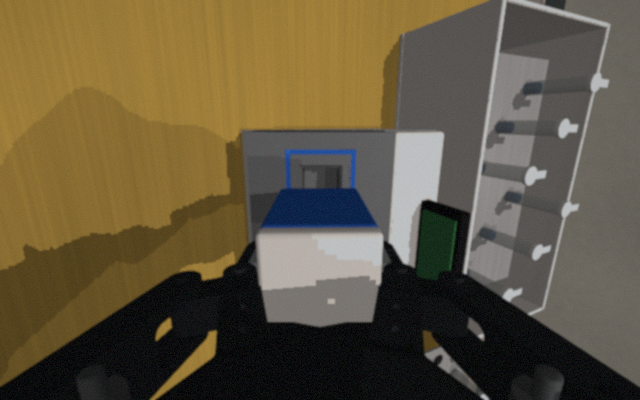

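View pics/scene4.png

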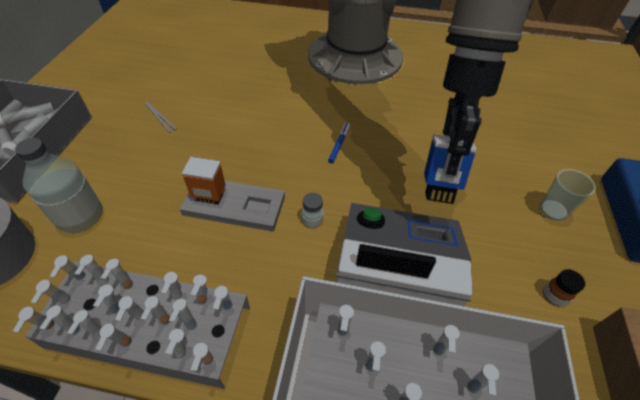

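View pics/top4.png

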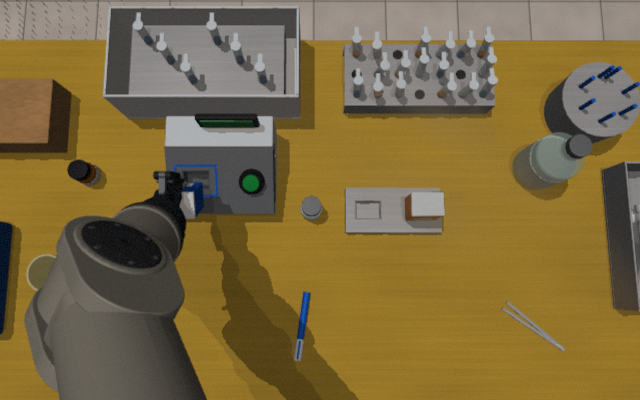

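```bash
python3 - <<'E'
from h import *
import pickle
c=pickle.load(open('wrist4.pkl','rb'))
cv2.imwrite('pics/w4z.png',cv2.resize(c['image'][120:270,240:400,::-1],None,fx=5,fy=5,interpolation=2)[:600])
ex=np.array([.9063,0,.4226]);n=np.array([-.4226,0,.9063]);ey=np.array([0,1,0])
for z in(85,87):
  b=np.array([661.3,212,z]); print(z,[proj(c,b+sx*30.4*ex+39.4*ey).round(1).tolist() for sx in(-1,1)],'hole far corners',[proj(c,b+sx*16.5*ex+23.5*ey).round(1).tolist() for sx in(-1,1)])
T=np.linalg.inv(np.array(c['hand_eye']))
def pt(p):
  q=T@np.append(p,1); q=np.array(c['K'])@q[:3]; return (q[:2]/q[2]).round(1)
# cartridge in tool frame: cap top at tool y=120.9, tool x=-+30, z=+-22
for yy in (120.9,190.9):
  print(yy,[pt([-30,yy,z]).tolist() for z in(-22,22)])
s=pickle.load(open('scene4.pkl','rb'))
cv2.imwrite('pics/s4z.png',cv2.resize(s['image'][130:250,400:500,::-1],None,fx=5,fy=5,interpolation=2))
E
```

```text
85 [[286.2, 152.1], [355.0, 152.1]] hole far corners [[302.2, 169.9], [339.0, 170.0]]
87 [[286.9, 152.3], [356.2, 152.3]] hole far corners [[303.0, 170.3], [340.0, 170.3]]
120.9 [[254.0, 231.5], [383.6, 231.5]]
190.9 [[280.9, 186.0], [357.5, 186.0]]
```

View pics/w4z.png

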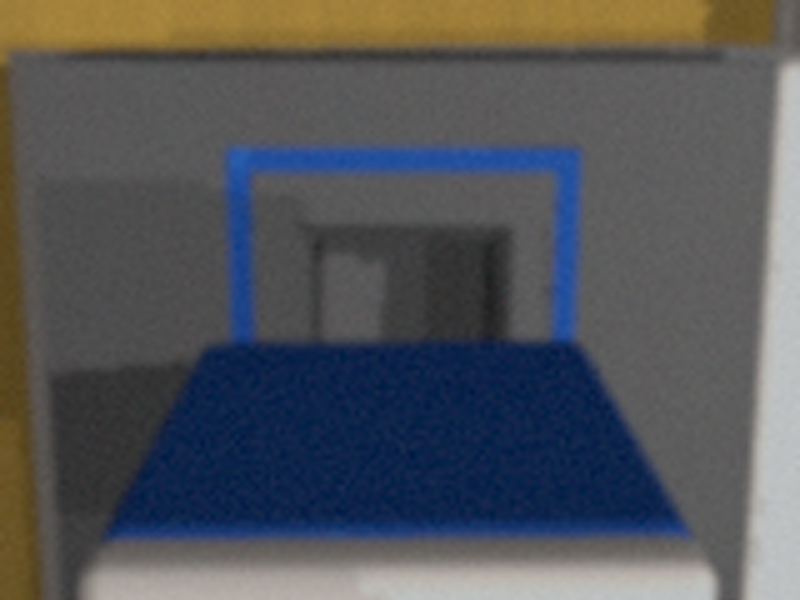

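View pics/s4z.png

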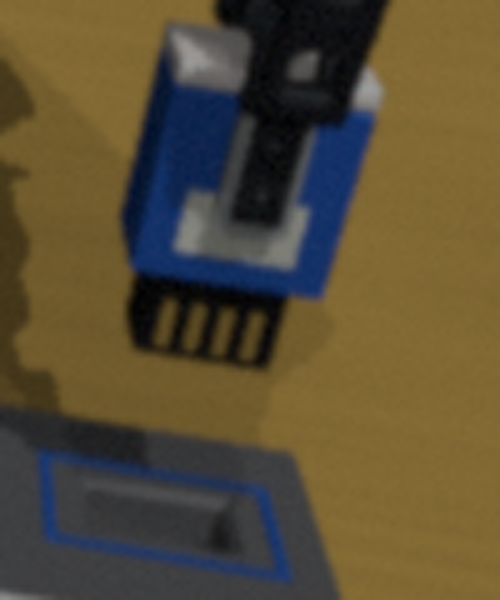

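```bash
python3 - <<'E'
from h import *
import pickle
w=pickle.load(open('wrist4.pkl','rb'));s=pickle.load(open('scene4.pkl','rb'))
ex=np.array([.9063,0,.4226]);n=np.array([-.4226,0,.9063]);ey=np.array([0,1.,0])
S=lambda u:((u[0]+.5)/5-.5+400,(u[1]+.5)/5-.5+130)
Wz=lambda u:((u[0]+.5)/5-.5+240,(u[1]+.5)/5-.5+120)
tcp=np.array([540.5,212.3,344.1])
foot=tcp-n*220.9
ctr=lambda h,sx,sy:foot+n*h+sx*ex+sy*ey
print('foot',foot.round(1))
for nm,p,o in (('foot -y',ctr(0,15,-22),(140,348)),('foot +y',ctr(0,15,22),(270,368)),('sh +y',ctr(30,22,30),(322,298)),('sh -y',ctr(30,22,-30),(135,268)),('capline+y',ctr(92,22,30),(374,112)),('capline-y',ctr(92,22,-30),(170,85))):
    print(nm,proj(s,p).round(1),np.round(S(o),1), 'pt on plane:', end=' ')
    # intersect observed ray with the +x face plane, give h and y
    o0,d=ray(s,S(o)); sx=15 if 'foot' in nm else 22
    t=(sx-(o0-foot)@ex)/(d@ex); q=o0+t*d-foot; print('h %.1f y %.1f'%(q@n,q@ey))
# rim in the wrist + scene + top
t0=pickle.load(open('top0.pkl','rb'));s0=pickle.load(open('scene0.pkl','rb'))
T1=lambda u:((u[0]+.5)/5-.5+150,(u[1]+.5)/5-.5+120)
S1=lambda u:((u[0]+.5)/5-.5+330,(u[1]+.5)/5-.5+195)
print('rim++',tri((w,Wz((580,148))),(s0,S1((642,255))),(t0,T1((121,226)))))
print('rim-+',tri((w,Wz((228,148))),(s0,S1((617,162))),(t0,T1((132,384)))))
E
```

```text
foot [633.9 212.3 143.9]
foot -y [427.3 201.2] [427.6 199.2] pt on plane: h 3.6 y -22.3
foot +y [455.1 205.8] [453.6 203.2] pt on plane: h 4.0 y 18.6
sh +y [466.  191.4] [464.  189.2] pt on plane: h 33.1 y 26.2
sh -y [426.7 185.2] [426.6 183.2] pt on plane: h 33.3 y -30.9
capline+y [477.1 153.6] [474.4 152. ] pt on plane: h 93.8 y 25.6
capline-y [435.9 147.6] [433.6 146.6] pt on plane: h 92.9 y -33.6
rim++ (array([688.29598621, 252.54434368,  99.80713678]), [1.61, 0.88, 1.44])
rim-+ (array([632.52895092, 252.71419429,  74.72084495]), [1.56, 0.86, 1.54])
```

```bash
python3 - <<'E'
from h import *
import pickle
w=pickle.load(open('wrist4.pkl','rb'))
t0=pickle.load(open('top0.pkl','rb'));s0=pickle.load(open('scene0.pkl','rb'))
Wz=lambda u:((u[0]+.5)/5-.5+240,(u[1]+.5)/5-.5+120)
T1=lambda u:((u[0]+.5)/5-.5+150,(u[1]+.5)/5-.5+120)
S1=lambda u:((u[0]+.5)/5-.5+330,(u[1]+.5)/5-.5+195)
T2=lambda u:((u[0]+.5)/6-.5+330,(u[1]+.5)/6-.5+170)
S2=lambda u:((u[0]+.5)/6-.5+175,(u[1]+.5)/6-.5+150)
n=np.array([-.4226,0,.9063])
for x0 in (661.3,):
  def pl(c,u):
    o,d=ray(c,u); b=np.array([x0,212,85.]); return o+d*((b-o)@n)/(d@n)
  for nm,c,f,L in(('top',t0,T1,[(121,226),(334,225),(342,383),(132,384)]),('scene',s0,S1,[(642,255),(400,213),(390,128),(617,162)]),('wrist',w,Wz,[(580,148),(228,148)])):
    P=np.array([pl(c,f(u)) for u in L]); print(nm,P.round(1).tolist(),P.mean(0).round(1))
for nm,c,f,L in(('top',t0,T2,[(162,133),(357,133),(359,276),(163,276)]),('scene',s0,S2,[(545,225),(357,197),(398,90),(578,115)])):
    P=np.array([onz(c,f(u),105) for u in L]); print('cap',nm,P.mean(0).round(1))
E
```

```text
top [[689.4, 251.8, 98.1], [689.7, 172.4, 98.3], [634.3, 172.6, 72.4], [633.9, 252.2, 72.2]] [661.8 212.2  85.3]
scene [[684.5, 253.5, 95.8], [684.4, 174.7, 95.8], [630.0, 173.7, 70.4], [627.1, 254.2, 69.1]] [656.5 214.   82.8]
wrist [[689.2, 254.0, 98.0], [633.0, 253.9, 71.8]] [661.1 253.9  84.9]
cap top [ 615.4 -116.9  105. ]
cap scene [ 614.2 -116.1  105. ]
```

>>> {"op": "apply_moves", "data": {"rows": [{"rx":0,"ry":0,"rz":0,"x":9,"y":2,"z":-18,"jaw":0},{"rx":0,"ry":0,"rz":0,"x":9,"y":0,"z":-18,"jaw":0},{"rx":0,"ry":0,"rz":0,"x":5.8,"y":0,"z":-13.5,"jaw":0},{"rx":0,"ry":0,"rz":0,"x":0,"y":0,"z":0,"jaw":0},{"rx":0,"ry":0,"rz":0,"x":0,"y":0,"z":0,"jaw":0}]}}

```text
t: 6.5
eef_pos: [564.3, 214.9, 295.6]
ee_rot: [-0.596, 0.38, -0.38, 0.596]
ft_force: [0.0, 0.4, -2.8]
gripper_width: 43.8
```

```bash
python3 - <<'E'
from h import *
import pickle
s=st(); 
w=cam('wrist');s=cam('scene');t=cam('top')
pickle.dump((w,s,t),open('5.pkl','wb'));st()
cv2.imwrite('pics/s5.png',cv2.resize(s['image'][150:250,390:490,::-1],None,fx=6,fy=6,interpolation=2))
cv2.imwrite('pics/w5.png',cv2.resize(w['image'][120:240,240:400,::-1],None,fx=5,fy=5,interpolation=2))
E
```

```text
{'t': 6.5, 'joint_positions': [-0.256, 0.377, -0.33, 2.005, 0.749, 0.51, -1.156], 'eef_pos': [564.293, 214.882, 295.645], 'ee_rot': [-0.596, 0.38, -0.38, 0.596], 'ft_force': [0.0, 0.405, -2.846], 'torque': [0.079, 0.685, 0.014], 'gripper_width': 43.763}
{'t': 6.65, 'joint_positions': [-0.256, 0.377, -0.33, 2.006, 0.749, 0.51, -1.156], 'eef_pos': [564.249, 215.028, 295.921], 'ee_rot': [0.597, -0.38, 0.38, -0.596], 'ft_force': [-1.075, -0.366, -2.696], 'torque': [-0.039, 0.734, -0.049], 'gripper_width': 43.292}
```

View pics/s5.png

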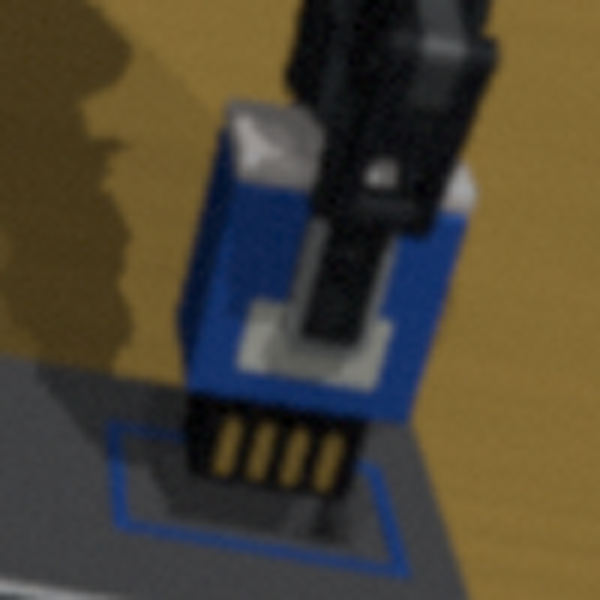

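View pics/w5.png

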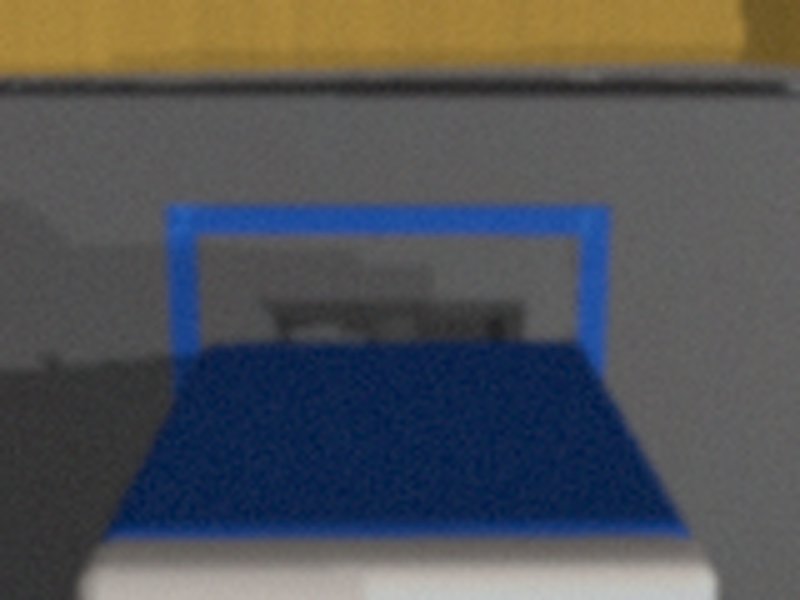

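```bash
python3 - <<'E'
from h import *
import pickle
w,s,t=pickle.load(open('5.pkl','rb'))
ex=np.array([.9063,0,.4226]);n=np.array([-.4226,0,.9063]);ey=np.array([0,1.,0])
S=lambda u:((u[0]+.5)/6-.5+390,(u[1]+.5)/6-.5+150)
Wz=lambda u:((u[0]+.5)/5-.5+240,(u[1]+.5)/5-.5+120)
tcp=np.array([564.3,214.95,295.8]); foot=tcp-n*220.9
bay=np.array([661.3,212,85.])
def pl(c,u,p,nn):
    o,d=ray(c,u); return o+d*((p-o)@nn)/(d@nn)
print('foot exp',foot.round(1),'h above deck',((foot-bay)@n).round(1),'slope off',((foot-bay)@ex).round(2))
for u in((190,470),(345,498)): q=pl(s,S(u),foot+15*ex,ex); print('scene foot',q.round(1))
for u in((187,388),(408,422)): q=pl(s,S(u),foot+22*ex,ex); print('scene sh',q.round(1))
for u in((119,528),(406,577),(370,465)): q=pl(s,S(u),bay,n); print('scene rim',q.round(1))
for u in((167,206),(612,206),(0,82),(780,82)): q=pl(w,Wz(u),bay,n); print('wrist rim/deck edge',q.round(1))
for u in((207,343),(578,343)): q=pl(w,Wz(u),foot+30*n,n); print('wrist shoulder',q.round(1))
h=cv2.cvtColor(t['image'],cv2.COLOR_RGB2BGR)
cv2.imwrite('pics/t5.png',cv2.resize(h[130:230,150:250],None,fx=6,fy=6,interpolation=2))
E
```

```text
foot exp [657.7 215.   95.6] h above deck 11.1 slope off 1.17
scene foot [669.2 191.1 106.3]
scene foot [669.4 233.4 105.8]
scene sh [663.7 183.8 134.8]
scene sh [663.3 242.  135.5]
scene rim [685.6 174.4  96.3]
scene rim [685.3 252.2  96.2]
scene rim [628.4 250.9  69.7]
wrist rim/deck edge [632.8 253.8  71.7]
wrist rim/deck edge [689.6 253.8  98.2]
wrist rim/deck edge [612.6 270.9  62.3]
wrist rim/deck edge [710.  270.9 107.7]
wrist shoulder [625.1 243.6 113.5]
wrist shoulder [663.7 243.6 131.5]
```

View pics/t5.png

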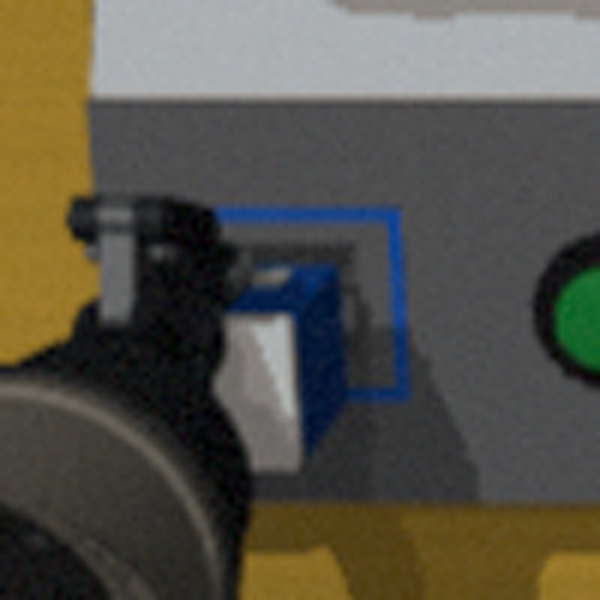

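>>> {"op": "apply_moves", "data": {"rows": [{"rx":0,"ry":0,"rz":0,"x":-0.4,"y":0.8,"z":-0.2,"jaw":0},{"rx":0,"ry":0,"rz":0,"x":2.5,"y":0,"z":-5.4,"jaw":0},{"rx":0,"ry":0,"rz":0,"x":2.5,"y":0,"z":-5.4,"jaw":0},{"rx":0,"ry":0,"rz":0,"x":1.7,"y":0,"z":-3.6,"jaw":0},{"rx":0,"ry":0,"rz":0,"x":0,"y":0,"z":0,"jaw":0}]}}

```text
t: 7.28
eef_pos: [570.6, 215.7, 280.1]
ee_rot: [-0.596, 0.38, -0.38, 0.596]
ft_force: [-0.3, 0.0, -3.4]
gripper_width: 43.8
```

>>> {"op": "apply_moves", "data": {"rows": [{"rx":0,"ry":0,"rz":0,"x":1.7,"y":0,"z":-3.6,"jaw":0},{"rx":0,"ry":0,"rz":0,"x":1.7,"y":0,"z":-3.6,"jaw":0},{"rx":0,"ry":0,"rz":0,"x":0,"y":0,"z":0,"jaw":0}]}}

```text
t: 7.65
eef_pos: [574.0, 215.7, 273.1]
ee_rot: [-0.596, 0.38, -0.38, 0.596]
ft_force: [0.0, 0.6, -3.4]
gripper_width: 43.0
```

```bash
python3 - <<'E'
from h import *
st()
s=cam('scene')
cv2.imwrite('pics/s6.png',cv2.resize(s['image'][150:250,390:490,::-1],None,fx=6,fy=6,interpolation=2))
E
```

```text
{'t': 7.65, 'joint_positions': [-0.276, 0.42, -0.3, 2.0, 0.797, 0.478, -1.199], 'eef_pos': [574.011, 215.686, 273.052], 'ee_rot': [-0.596, 0.38, -0.38, 0.596], 'ft_force': [0.039, 0.557, -3.43], 'torque': [0.024, 0.674, 0.005], 'gripper_width': 42.996}
```

View pics/s6.png

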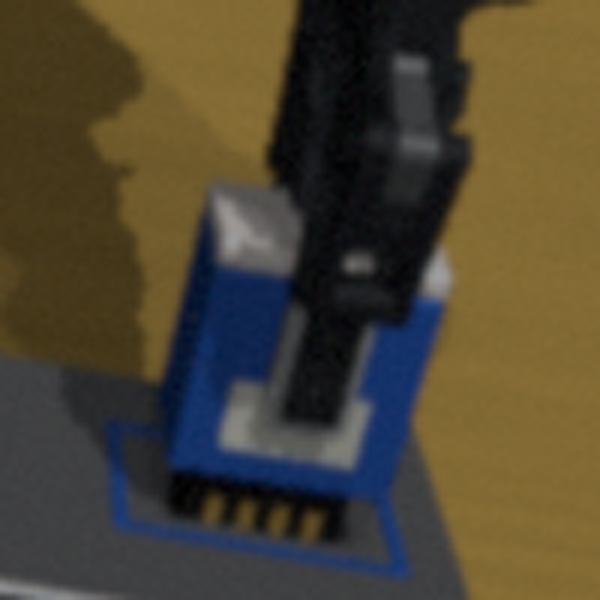

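The foot is in the hole with no contact force. I'll carry on.

>>> {"op": "apply_moves", "data": {"rows": [{"rx":0,"ry":0,"rz":0,"x":1.7,"y":0,"z":-3.6,"jaw":0},{"rx":0,"ry":0,"rz":0,"x":1.7,"y":0,"z":-3.6,"jaw":0},{"rx":0,"ry":0,"rz":0,"x":1.7,"y":0,"z":-3.6,"jaw":0},{"rx":0,"ry":0,"rz":0,"x":0.8,"y":0,"z":-1.8,"jaw":0},{"rx":0,"ry":0,"rz":0,"x":0,"y":0,"z":0,"jaw":0}]}}

```text
t: 8.32
eef_pos: [579.9, 215.8, 260.6]
ee_rot: [-0.596, 0.38, -0.38, 0.596]
ft_force: [-0.1, -0.7, -2.4]
gripper_width: 43.4
```

>>> {"op": "apply_moves", "data": {"rows": [{"rx":0,"ry":0,"rz":0,"x":0.8,"y":0,"z":-1.8,"jaw":0},{"rx":0,"ry":0,"rz":0,"x":0.4,"y":0,"z":-0.9,"jaw":0},{"rx":0,"ry":0,"rz":0,"x":0,"y":0,"z":0,"jaw":0}]}}

```text
t: 8.7
eef_pos: [580.9, 215.8, 258.4]
ee_rot: [-0.596, 0.38, -0.38, 0.596]
ft_force: [-5.0, -1.9, 4.4]
gripper_width: 43.8
```

```bash
python3 - <<'E'
from h import *
st()
s=cam('scene')
cv2.imwrite('pics/s7.png',cv2.resize(s['image'][150:250,390:490,::-1],None,fx=6,fy=6,interpolation=2))
E
```

```text
{'t': 8.7, 'joint_positions': [-0.289, 0.448, -0.279, 1.995, 0.829, 0.456, -1.227], 'eef_pos': [580.932, 215.802, 258.407], 'ee_rot': [-0.596, 0.38, -0.38, 0.596], 'ft_force': [-4.951, -1.882, 4.379], 'torque': [-0.255, 1.031, -0.097], 'gripper_width': 43.842}
```

View pics/s7.png

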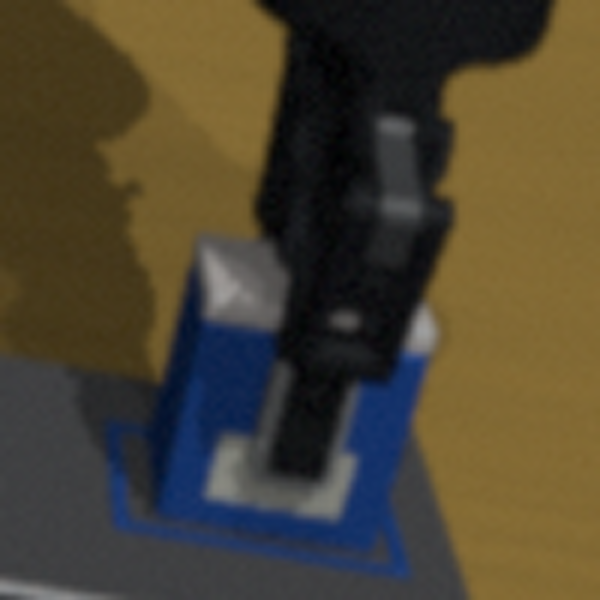

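>>> {"op": "apply_moves", "data": {"rows": [{"rx":0,"ry":0,"rz":0,"x":0.4,"y":0,"z":-0.9,"jaw":0},{"rx":0,"ry":0,"rz":0,"x":0.4,"y":0,"z":-0.9,"jaw":0},{"rx":0,"ry":0,"rz":0,"x":0,"y":0,"z":0,"jaw":0}]}}

```text
t: 9.12
eef_pos: [580.8, 216.0, 258.0]
ee_rot: [-0.596, 0.38, -0.379, 0.597]
ft_force: [-33.5, -7.7, 37.8]
gripper_width: 43.3
```

>>> {"op": "apply_moves", "data": {"rows": [{"rx":0,"ry":0,"rz":0,"x":-0.7,"y":0,"z":1.4,"jaw":0},{"rx":0,"ry":0,"rz":0,"x":0,"y":0,"z":0,"jaw":0},{"rx":0,"ry":0,"rz":0,"x":0,"y":0,"z":0,"jaw":0.7},{"rx":0,"ry":0,"rz":0,"x":0,"y":0,"z":0,"jaw":0.7},{"rx":0,"ry":0,"rz":0,"x":0,"y":0,"z":0,"jaw":0.7},{"rx":0,"ry":0,"rz":0,"x":0,"y":0,"z":0,"jaw":0.7}]}}

```text
t: 9.88
eef_pos: [581.2, 215.8, 257.6]
ee_rot: [0.596, -0.38, 0.38, -0.596]
ft_force: [-0.0, 0.3, -0.1]
gripper_width: 59.9
```

```bash
python3 - <<'E'
from h import *
st()
s=cam('scene'); save(s,'s8f.png')
cv2.imwrite('pics/s8.png',cv2.resize(s['image'][150:250,390:490,::-1],None,fx=6,fy=6,interpolation=2))
w=cam('wrist'); save(w,'w8.png')
E
```

```text
{'t': 9.875, 'joint_positions': [-0.29, 0.45, -0.278, 1.995, 0.83, 0.455, -1.228], 'eef_pos': [581.223, 215.758, 257.645], 'ee_rot': [0.596, -0.38, 0.38, -0.596], 'ft_force': [-0.032, 0.257, -0.059], 'torque': [0.004, 0.429, 0.0], 'gripper_width': 59.942}
```

View pics/s8.png

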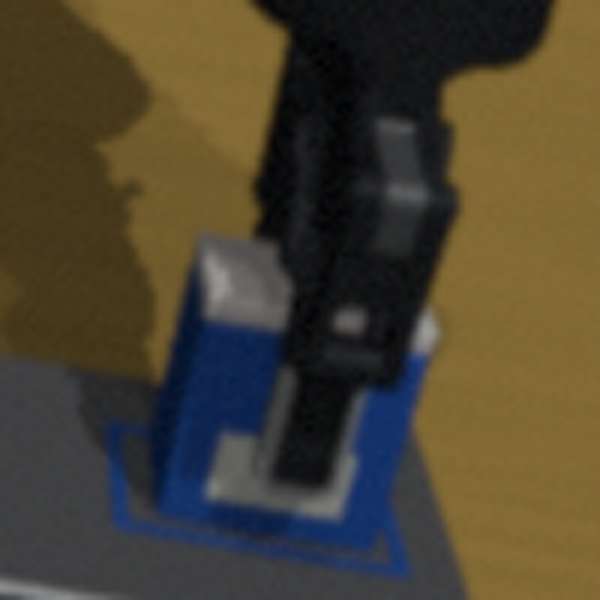

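View pics/w8.png

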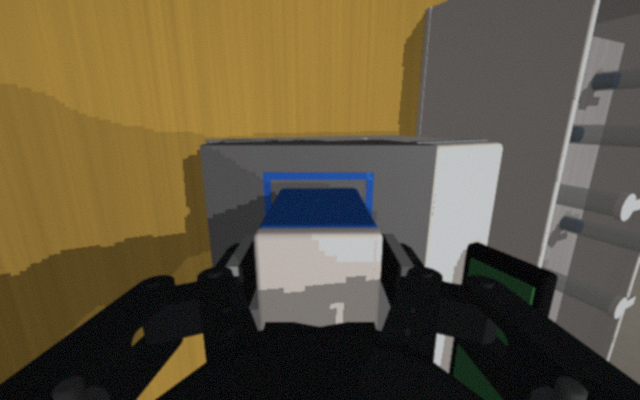

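>>> {"op": "apply_moves", "data": {"rows": [{"rx":0,"ry":0,"rz":0,"x":-4.2,"y":0,"z":9.1,"jaw":0.7},{"rx":0,"ry":0,"rz":0,"x":-12.7,"y":0,"z":27.2,"jaw":0.7},{"rx":0,"ry":0,"rz":0,"x":-12.7,"y":0,"z":27.2,"jaw":0.7},{"rx":0,"ry":0,"rz":0,"x":-8.4,"y":0,"z":18.1,"jaw":0.7},{"rx":0,"ry":0,"rz":0,"x":0,"y":-30,"z":0,"jaw":0},{"rx":0,"ry":0,"rz":0,"x":0,"y":-46,"z":0,"jaw":0},{"rx":0,"ry":0,"rz":0,"x":0,"y":-30.4,"z":0,"jaw":0},{"rx":0,"ry":0,"rz":0,"x":0,"y":0,"z":0,"jaw":0},{"rx":0,"ry":0,"rz":0,"x":0,"y":0,"z":0,"jaw":0}]}}

```text
t: 11.1
eef_pos: [543.1, 109.9, 339.8]
ee_rot: [0.597, -0.38, 0.38, -0.596]
ft_force: [0.5, -0.1, 0.1]
gripper_width: 0.1
```

```bash
python3 - <<'E'
from h import *
import pickle
st()
s=cam('scene'); w=cam('wrist'); t=cam('top'); save(w,'w9.png'); pickle.dump((w,s,t),open('9.pkl','wb')); st()
cv2.imwrite('pics/s9.png',cv2.resize(s['image'][150:270,340:480,::-1],None,fx=5,fy=5,interpolation=2))
cv2.imwrite('pics/t9.png',cv2.resize(t['image'][110:230,150:290,::-1],None,fx=5,fy=5,interpolation=2))
E
```

```text
{'t': 11.1, 'joint_positions': [-0.019, 0.24, -0.387, 2.082, 0.548, 0.485, -0.821], 'eef_pos': [543.105, 109.928, 339.843], 'ee_rot': [0.597, -0.38, 0.38, -0.596], 'ft_force': [0.531, -0.065, 0.129], 'torque': [-0.039, 0.441, -0.021], 'gripper_width': 0.07}
{'t': 11.25, 'joint_positions': [-0.02, 0.24, -0.386, 2.082, 0.549, 0.485, -0.821], 'eef_pos': [543.073, 110.447, 339.439], 'ee_rot': [0.597, -0.38, 0.38, -0.596], 'ft_force': [0.911, -0.811, -0.311], 'torque': [-0.024, 0.437, -0.03], 'gripper_width': 0.021}
```

View pics/s9.png

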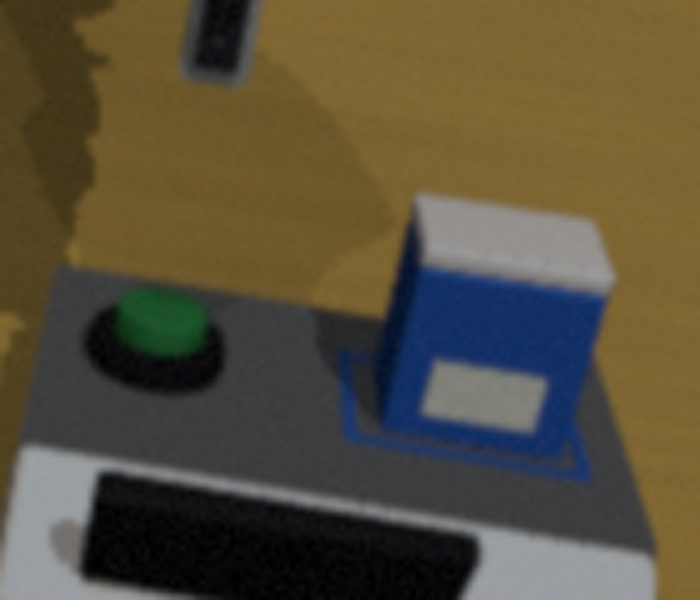

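View pics/w9.png

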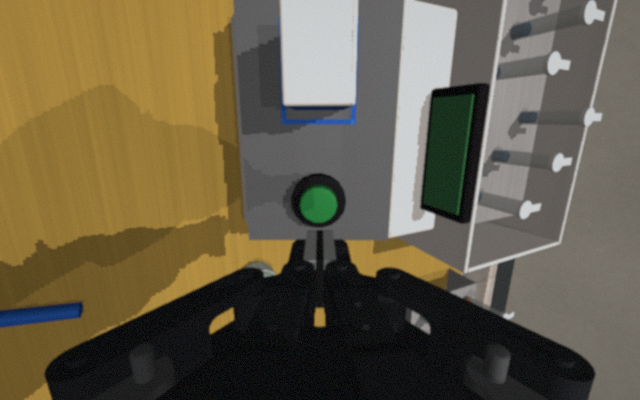

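View pics/t9.png

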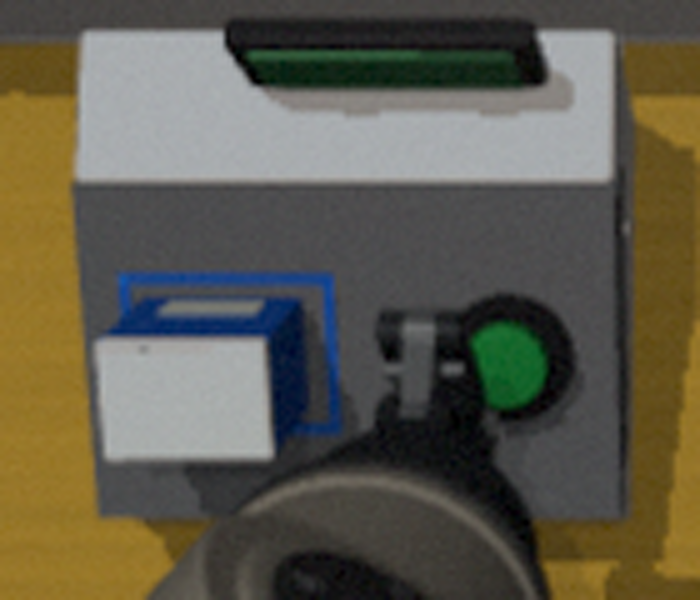

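```bash
python3 - <<'E'
from h import *
import pickle
w,s,t=pickle.load(open('9.pkl','rb'))
ex=np.array([.9063,0,.4226]);n=np.array([-.4226,0,.9063]);bay=np.array([661.2,214,85.])
def pl(c,u,h):
    p=bay+n*h;o,d=ray(c,u); return o+d*((p-o)@n)/(d@n)
T=lambda u:((u[0]+.5)/5-.5+150,(u[1]+.5)/5-.5+110)
S=lambda u:((u[0]+.5)/5-.5+340,(u[1]+.5)/5-.5+150)
a=[pl(w,u,70) for u in((281,105.5),(357.5,105.5))]; print('cap wrist',np.round(a,1).tolist(),np.linalg.norm(a[0]-a[1]))
tp=[(95,340),(268,338),(275,460),(100,460)]
sc=[(612,282),(420,262),(417,196),(597,222)]
P=np.array([tri((t,T(x)),(s,S(y)))[0] for x,y in zip(tp,sc)]); print(P.round(1).tolist()); print('h',((P-bay)@n).round(1),'slope',((P-bay)@ex).round(1))
h=cv2.cvtColor(w['image'],cv2.COLOR_RGB2HSV)[150:240,280:360]; m=cv2.inRange(h,(45,100,40),(80,255,255)); M=cv2.moments(m,True); u=(M['m10']/M['m00']+280,M['m01']/M['m00']+150); print('btn px',u)
for hh in(15,20): q=pl(w,u,hh); print(hh,q.round(1),'slope',((q-bay)@ex).round(2))
tcp=np.array([543.1,110.2,339.6]); print('tcp h',(tcp-bay)@n,'slope',(tcp-bay)@ex)
E
```

```text
cap wrist [[611.4, 185.6, 139.0], [653.1, 185.6, 158.4]] 45.964975900955245
[[653.1, 242.6, 158.9], [654.6, 183.7, 155.2], [613.8, 183.9, 141.0], [613.5, 243.9, 142.3]]
h [70.4 66.5 70.8 72. ] slope [ 23.9  23.7 -19.3 -19. ]
btn px (318.3424771404821, 203.86450540315877)
15 [654.8 108.   98.5] slope -0.11
20 [652.7 109.5 103.1] slope -0.09
tcp h 280.65304000000003 slope 0.5599299999999878
```

```bash
python3 - <<'E'
from h import *
import pickle
w,s,t=pickle.load(open('9.pkl','rb'))
ex=np.array([.9063,0,.4226]);n=np.array([-.4226,0,.9063]);ey=np.array([0,1.,0]);bay=np.array([661.2,213.5,85.])
f=lambda p:((proj(s,p)+.5-[340,150])*5-.5).round(0)
Z=lambda p:((proj(s,p)+.5-[390,200])*10-.5).round(0)
for g in(-22,0,22):
  print('rim',Z(bay+30.4*ex+g*ey),'body h0',Z(bay+22.5*ex+g*ey),'h3',Z(bay+22.5*ex+g*ey+3*n),'h6',Z(bay+22.5*ex+g*ey+6*n))
cv2.imwrite('pics/s9z.png',cv2.resize(s['image'][200:255,400:470,::-1],None,fx=10,fy=10,interpolation=2))
im=s['image'].astype(int)
for u in(430,440,445): print(u,[tuple(im[v,u]) for v in range(233,246)])
E
```

```text
rim [304. 409.] body h0 [301. 385.] h3 [305. 369.] h6 [309. 354.]
rim [440. 432.] body h0 [435. 408.] h3 [439. 392.] h6 [444. 377.]
rim [576. 456.] body h0 [570. 431.] h3 [575. 416.] h6 [579. 400.]
430 [(np.int64(106), np.int64(111), np.int64(116)), (np.int64(59), np.int64(71), np.int64(105)), (np.int64(22), np.int64(49), np.int64(101)), (np.int64(19), np.int64(47), np.int64(99)), (np.int64(22), np.int64(47), np.int64(93)), (np.int64(38), np.int64(50), np.int64(79)), (np.int64(48), np.int64(57), np.int64(81)), (np.int64(40), np.int64(57), np.int64(95)), (np.int64(42), np.int64(56), np.int64(88)), (np.int64(54), np.int64(58), np.int64(68)), (np.int64(60), np.int64(60), np.int64(63)), (np.int64(59), np.int64(60), np.int64(62)), (np.int64(60), np.int64(61), np.int64(63))]
440 [(np.int64(127), np.int64(127), np.int64(120)), (np.int64(119), np.int64(121), np.int64(120)), (np.int64(91), np.int64(99), np.int64(113)), (np.int64(45), np.int64(62), np.int64(101)), (np.int64(22), np.int64(51), np.int64(101)), (np.int64(22), np.int64(49), np.int64(101)), (np.int64(27), np.int64(49), np.int64(94)
[... 154 characters left out ...]
nt64(56), np.int64(86)), (np.int64(57), np.int64(60), np.int64(69)), (np.int64(57), np.int64(58), np.int64(61))]
445 [(np.int64(129), np.int64(129), np.int64(122)), (np.int64(124), np.int64(124), np.int64(119)), (np.int64(110), np.int64(114), np.int64(117)), (np.int64(74), np.int64(84), np.int64(109)), (np.int64(32), np.int64(54), np.int64(98)), (np.int64(20), np.int64(48), np.int64(100)), (np.int64(15), np.int64(46), np.int64(98)), (np.int64(29), np.int64(49), np.int64(92)), (np.int64(43), np.int64(53), np.int64(75)), (np.int64(45), np.int64(54), np.int64(83)), (np.int64(34), np.int64(54), np.int64(95)), (np.int64(44), np.int64(57), np.int64(83)), (np.int64(58), np.int64(61), np.int64(67))]
```

View pics/s9z.png

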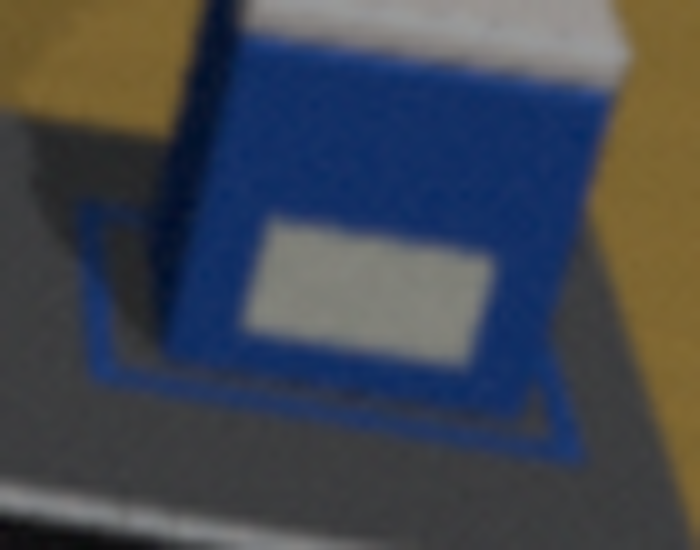

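Seating looks right within about 2 mm. To confirm it, and to make sure before using the button, I'll push on the cap centre with the closed fingertips and read the contact height.

>>> {"op": "apply_moves", "data": {"rows": [{"rx":0,"ry":0,"rz":0,"x":0,"y":40,"z":0,"jaw":0},{"rx":0,"ry":0,"rz":0,"x":3,"y":40,"z":-6.3,"jaw":0},{"rx":0,"ry":0,"rz":0,"x":5,"y":25,"z":-10.9,"jaw":0},{"rx":0,"ry":0,"rz":0,"x":5,"y":0,"z":-10.9,"jaw":0},{"rx":0,"ry":0,"rz":0,"x":0,"y":0,"z":0,"jaw":0}]}}

```text
t: 11.88
eef_pos: [556.0, 214.3, 310.1]
ee_rot: [-0.596, 0.381, -0.38, 0.596]
ft_force: [-0.7, -0.7, -0.0]
gripper_width: 0.1
```

>>> {"op": "apply_moves", "data": {"rows": [{"rx":0,"ry":0,"rz":0,"x":0.9,"y":0,"z":-1.8,"jaw":0},{"rx":0,"ry":0,"rz":0,"x":0.8,"y":0,"z":-1.8,"jaw":0},{"rx":0,"ry":0,"rz":0,"x":0,"y":0,"z":0,"jaw":0}]}}

```text
t: 12.25
eef_pos: [558.0, 213.9, 307.8]
ee_rot: [-0.596, 0.38, -0.38, 0.597]
ft_force: [-0.3, -0.3, -0.4]
gripper_width: 0.1
```

>>> {"op": "apply_moves", "data": {"rows": [{"rx":0,"ry":0,"rz":0,"x":0.4,"y":0,"z":-0.9,"jaw":0},{"rx":0,"ry":0,"rz":0,"x":0.4,"y":0,"z":-0.9,"jaw":0},{"rx":0,"ry":0,"rz":0,"x":0,"y":0,"z":0,"jaw":0}]}}

```text
t: 12.62
eef_pos: [558.7, 214.3, 306.0]
ee_rot: [-0.596, 0.38, -0.38, 0.596]
ft_force: [-2.8, -1.3, 4.2]
gripper_width: -0.0
```

>>> {"op": "apply_moves", "data": {"rows": [{"rx":0,"ry":0,"rz":0,"x":0.3,"y":0,"z":-0.6,"jaw":0},{"rx":0,"ry":0,"rz":0,"x":0,"y":0,"z":0,"jaw":0}]}}

```text
t: 12.88
eef_pos: [558.7, 214.4, 306.0]
ee_rot: [-0.596, 0.38, -0.38, 0.597]
ft_force: [-12.5, -4.3, 16.7]
gripper_width: -0.0
```

>>> {"op": "apply_moves", "data": {"rows": [{"rx":0,"ry":0,"rz":0,"x":-4.7,"y":0,"z":10,"jaw":0},{"rx":0,"ry":0,"rz":0,"x":-9.3,"y":0,"z":20,"jaw":0},{"rx":0,"ry":0,"rz":0,"x":0,"y":-35,"z":0,"jaw":0},{"rx":0,"ry":0,"rz":0,"x":0,"y":-40,"z":0,"jaw":0},{"rx":0,"ry":0,"rz":0,"x":0,"y":-30.4,"z":0,"jaw":0},{"rx":0,"ry":0,"rz":0,"x":8.5,"y":0,"z":-18.1,"jaw":0},{"rx":0,"ry":0,"rz":0,"x":12.7,"y":0,"z":-27.2,"jaw":0},{"rx":0,"ry":0,"rz":0,"x":8.5,"y":0,"z":-18.1,"jaw":0},{"rx":0,"ry":0,"rz":0,"x":0,"y":0,"z":0,"jaw":0}]}}

```text
t: 14.0
eef_pos: [574.5, 109.0, 270.8]
ee_rot: [-0.596, 0.381, -0.38, 0.596]
ft_force: [0.3, -0.2, -0.4]
gripper_width: 0.2
```

```bash
python3 - <<'E'
from h import *
st()
s=cam('scene'); w=cam('wrist'); save(w,'w10.png')
cv2.imwrite('pics/s10.png',cv2.resize(s['image'][150:270,340:480,::-1],None,fx=5,fy=5,interpolation=2))
E
```

```text
{'t': 14.0, 'joint_positions': [-0.098, 0.379, -0.285, 2.072, 0.726, 0.376, -0.98], 'eef_pos': [574.524, 109.001, 270.847], 'ee_rot': [-0.596, 0.381, -0.38, 0.596], 'ft_force': [0.316, -0.154, -0.352], 'torque': [0.0, 0.446, 0.013], 'gripper_width': 0.241}
```

View pics/s10.png

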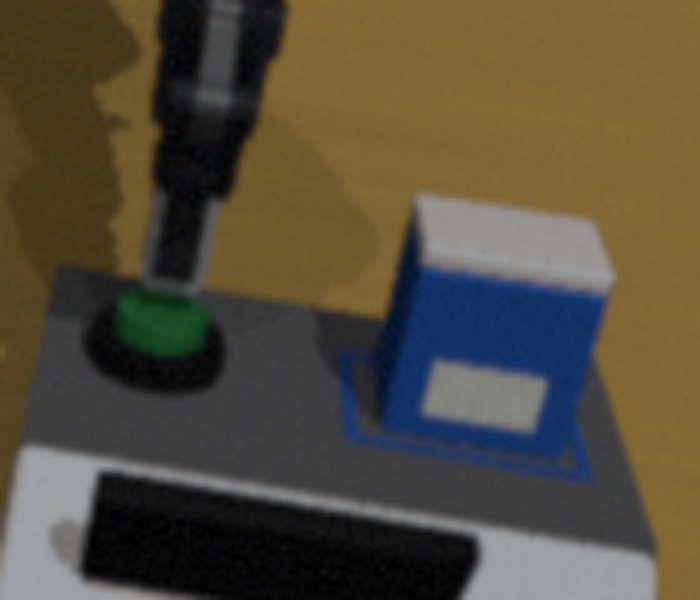

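View pics/w10.png

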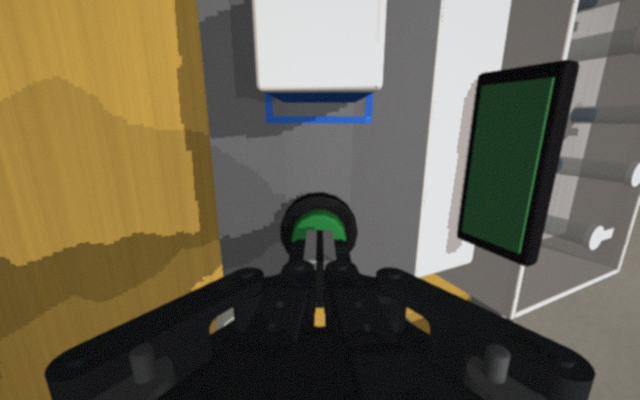

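>>> {"op": "apply_moves", "data": {"rows": [{"rx":0,"ry":0,"rz":0,"x":1.7,"y":0,"z":-3.6,"jaw":0},{"rx":0,"ry":0,"rz":0,"x":1.7,"y":0,"z":-3.6,"jaw":0},{"rx":0,"ry":0,"rz":0,"x":0,"y":0,"z":0,"jaw":0}]}}

```text
t: 14.48
eef_pos: [578.1, 108.9, 264.6]
ee_rot: [-0.596, 0.38, -0.38, 0.596]
ft_force: [-0.6, 0.6, 0.3]
gripper_width: -0.0
```

>>> {"op": "apply_moves", "data": {"rows": [{"rx":0,"ry":0,"rz":0,"x":0.9,"y":0,"z":-1.8,"jaw":0},{"rx":0,"ry":0,"rz":0,"x":0.8,"y":0,"z":-1.8,"jaw":0},{"rx":0,"ry":0,"rz":0,"x":0,"y":0,"z":0,"jaw":0}]}}

```text
t: 14.85
eef_pos: [579.9, 109.0, 261.0]
ee_rot: [0.596, -0.38, 0.38, -0.596]
ft_force: [0.4, 0.1, 2.3]
gripper_width: 0.2
```

>>> {"op": "apply_moves", "data": {"rows": [{"rx":0,"ry":0,"rz":0,"x":0.8,"y":0,"z":-1.8,"jaw":0},{"rx":0,"ry":0,"rz":0,"x":0.8,"y":0,"z":-1.8,"jaw":0},{"rx":0,"ry":0,"rz":0,"x":0,"y":0,"z":0,"jaw":0}]}}

```text
t: 15.22
eef_pos: [581.5, 109.0, 257.4]
ee_rot: [0.596, -0.38, 0.38, -0.596]
ft_force: [0.3, -1.9, 4.7]
gripper_width: 0.1
```

>>> {"op": "apply_moves", "data": {"rows": [{"rx":0,"ry":0,"rz":0,"x":0.4,"y":0,"z":-0.9,"jaw":0},{"rx":0,"ry":0,"rz":0,"x":0,"y":0,"z":0,"jaw":0}]}}

```text
t: 15.48
eef_pos: [581.7, 109.0, 257.0]
ee_rot: [-0.596, 0.38, -0.38, 0.596]
ft_force: [-8.2, -1.2, 14.1]
gripper_width: -0.1
```

The force jumped from 5 to 16 N, so the button is at its stop. I'll hold with a touch more push, then lift.

>>> {"op": "apply_moves", "data": {"rows": [{"rx":0,"ry":0,"rz":0,"x":0.2,"y":0,"z":-0.4,"jaw":0},{"rx":0,"ry":0,"rz":0,"x":0,"y":0,"z":0,"jaw":0}]}}

```text
t: 15.72
eef_pos: [581.8, 109.0, 256.9]
ee_rot: [-0.596, 0.38, -0.38, 0.597]
ft_force: [-13.1, -1.6, 20.8]
gripper_width: -0.2
```

```bash
python3 - <<'E'
from h import *
st()
s=cam('scene')
cv2.imwrite('pics/s11.png',cv2.resize(s['image'][150:270,340:480,::-1],None,fx=5,fy=5,interpolation=2))
E
```

```text
{'t': 15.725, 'joint_positions': [-0.12, 0.408, -0.256, 2.066, 0.764, 0.351, -1.016], 'eef_pos': [581.818, 109.019, 256.9], 'ee_rot': [-0.596, 0.38, -0.38, 0.597], 'ft_force': [-13.133, -1.599, 20.795], 'torque': [-0.359, 1.097, -0.163], 'gripper_width': -0.2}
```

View pics/s11.png

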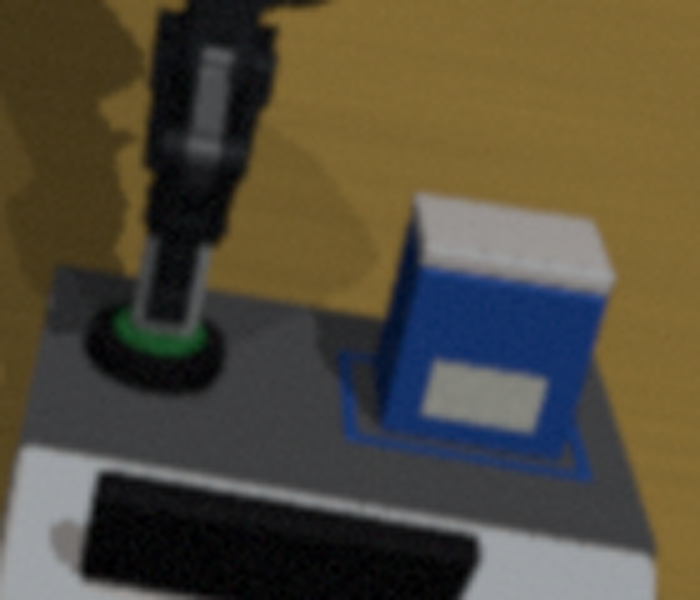

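>>> {"op": "apply_moves", "data": {"rows": [{"rx":0,"ry":0,"rz":0,"x":-2.5,"y":0,"z":5.4,"jaw":0},{"rx":0,"ry":0,"rz":0,"x":-8.5,"y":0,"z":18.1,"jaw":0},{"rx":0,"ry":0,"rz":0,"x":-15,"y":0,"z":32,"jaw":0},{"rx":0,"ry":0,"rz":0,"x":-15,"y":-20,"z":32,"jaw":0},{"rx":0,"ry":0,"rz":0,"x":-15,"y":-30,"z":20,"jaw":0},{"rx":0,"ry":0,"rz":0,"x":0,"y":-30,"z":0,"jaw":0},{"rx":0,"ry":0,"rz":0,"x":0,"y":0,"z":0,"jaw":0},{"rx":0,"ry":0,"rz":0,"x":0,"y":0,"z":0,"jaw":0}]}}

```text
t: 16.77
eef_pos: [525.9, 29.3, 363.4]
ee_rot: [0.596, -0.38, 0.38, -0.596]
ft_force: [0.3, 0.4, -0.1]
gripper_width: -0.2
```

```bash
python3 - <<'E'
from h import *
st()
s=cam('scene');save(s,'s12f.png')
cv2.imwrite('pics/s12.png',cv2.resize(s['image'][150:270,340:480,::-1],None,fx=5,fy=5,interpolation=2))
E
```

```text
{'t': 16.775, 'joint_positions': [0.204, 0.165, -0.444, 2.115, 0.362, 0.475, -0.509], 'eef_pos': [525.911, 29.31, 363.378], 'ee_rot': [0.596, -0.38, 0.38, -0.596], 'ft_force': [0.251, 0.426, -0.133], 'torque': [0.069, 0.473, 0.025], 'gripper_width': -0.234}
```

View pics/s12.png

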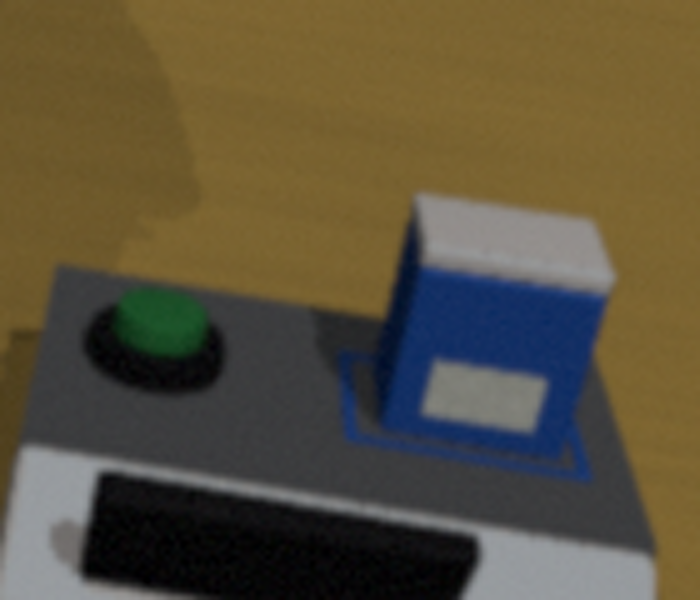

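View pics/s12f.png

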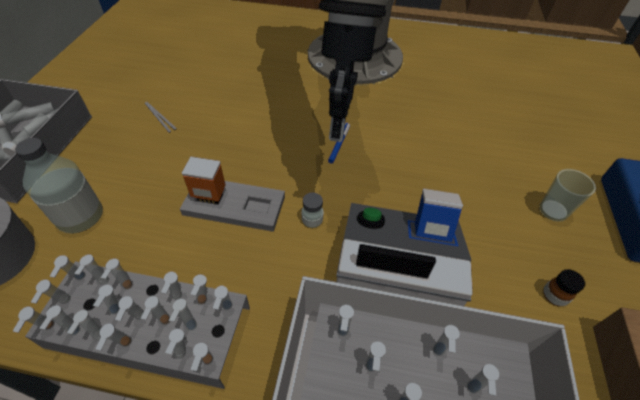

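The last picture shows the button back up at (372,214), the blue cartridge seated in the bay at (438,217), the orange one still in its well at (205,180), and the arm clear of everything.

```bash
python3 -c "
from bench import ticket; print(ticket.sign_off())"
```

```text
the job is handed in; nothing more can be done
None
```

The job is done and handed in at about 17 s. The blue cartridge is plugged into the bay, the start button was pressed right down and came back up, and the orange cartridge still stands in its well.

**Seating:** A push on the cap with the closed fingertips met firm resistance 70.2 mm above the deck, against 70 mm for a fully seated body. The camera measurement of the cap averaged about 70 mm.

**Button:** The force rose from about 5 N to about 25 N with almost no further travel, so it reached its stop. Pictures show it pushed down under the fingers and back up afterwards.

**Disagreements in the checks:**
- **Camera estimates:** The cameras differed by about 2 mm on where the bay lies across the deck. I settled it by looking again with the foot just above the mouth, and the foot then went in without contact force.
- **Rim gap:** One reading of the gap between the body and the blue rim left up to 2 mm of doubt about seating. The push on the cap settled that.
- **Insertion force:** The push along the bay peaked at about 48 N (about 51 N total at the wrist, limit 120 N). It was applied through the gripped cartridge.

My first two move calls were refused for missing values and moved nothing.

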